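Set and lock the indexed length stop, then bring the work up to it

ROBOT

A 7-joint arm with a two-finger parallel gripper is mounted at the origin on the work surface; the furniture and walls round the work are solid. World frame = base frame: x ahead of the robot, y to its left, z up, the work surface at z = 0. Lengths are in m, angles in rad, forces in N, time in s.
With the tool pointing down it reaches from about 0.4 to 0.85 m from the base axis. Payload 10.4 kg.
Tool frame: the origin (TCP) lies on the centre line of the jaws, within the pads' length; the fingertips stand 8 mm ahead of it and the grasp point (between the pads) lies 11 mm behind it; z points along the fingers, y is the direction in which the jaws open and shut (so a half turn about z gives the same grasp; the last joint's range is limited). The gripper opens to 87 mm and grips with 3 to 60 N. Pads are 19 mm wide; open, the fingers measure 117 mm over their backs; the gripper's body (75 mm by 190 mm) begins 51 mm behind the grasp point.
Start: joints at [1.284, 0.332, -0.065, 1.46, 0.022, 1.35, -0.088], TCP at [0.163, -0.603, 0.202] pointing down, gripper open.
Joint ranges: [-2.6, 2.6], [-0.5, 2.12], [-1.47, 1.34], [0.16, 2.42], [-1.27, 4.41], [0.06, 2.06], [-2.6, 2.6]. Speed limits (rad/s): [2.22, 2.22, 2.79, 2.79, 3.14, 3.14, 3.14].

INTERFACE

Orientations are given as a rotation vector (axis times angle).
In Python, from station import arm gives the robot as it stands. The module is installed in compiled form; this text tells all that it offers.
- The arm moves only by the shell command python3 -m pendant 'ROWS' [OPENING] [FORCE]. ROWS is a JSON object of lists of equal length, an entry for each row: "delta_pos": the shift along the tool's x, y, z in cm, a list of three; "delta_rot": the turn, a rotation vector about the tool's x, y, z in rad, a list of three. In form: {"delta_pos": [[x, y, z], ...], "delta_rot": [[wx, wy, wz], ...]}. A call has 1 to 20 rows; each row is the pose to reach, as a shift and turn from the pose commanded when the call began, along the tool's axes at that moment; what a row does not reach only later rows make up. A row lasts 1/8 s, in which the tool goes at most 62.5 mm and 10.7 degrees, less where a joint would pass 70% of its speed; a pose out of reach is approached as far as the arm can. A call with a gripper value outside its range is refused whole. OPENING is the finger opening in cm, from 0 to 8.7, set as the call begins (- or left out, the last holds). The fingers move at their own pace and stop on an object; FORCE is the grip in N (left out, the last holds). Time passes only in rows, so rows that repeat a pose let the fingers close. It gives the time, the measured TCP pose, the force and the opening at its end, in the units of the state.
- arm.get_state(): the state, without advancing time (a new reading comes with each control period).
- arm.camera(name): name is "side" or "top"; returns the picture (480x640x3 uint8, red, green, blue); there is no depth.
- arm.camera_model(name): a dict with "fx", "fy", "cx", "cy" (pixels), "position" and "rotation" of the camera in the world. Camera axes: x right, y down, z forward; pixel columns grow to the right and rows downward; lengths in m; the calibration is good to about 2 mm. A picture is of the moment at which its call begins. camera_model takes no time and is no camera call.
- arm.job_done(): hands the job in, once; it reports no verdict.
The state is a dict: "t": time; "joint_pos": joint angles; "dq": joint speeds; "joint_torque": joint torques, N m; "ee_pos": TCP position; "ee_rot": TCP orientation; "force": force on the tool from outside, world axes, zero at the start; "wrist_torque": the same for the moment, N m; "gripper_width": finger opening in m.
Only numpy, scipy, OpenCV 4.12 (cv2) and the standard library are available. Lean on these libraries where they do the work, as an engineer would, in place of code of your own. Each camera call takes 0.05 s, during which the arm holds its last target. There are 200 camera calls.

TASK

Set the length stop for the next batch: slide its carriage to the station with the green tag, then pull up the sprung red T-handle and only then turn it, clockwise, never forcing it round unpulled, until it is in line with the rail and let it snap down so that its pin is fully home in the hole there. Then slide the dark steel block along its channel until it is up against the stop, let go of it, and leave the loose strap and punch on the bench where they are.

Things in the scene. Friction and masses are not known exactly. Their poses are not given: they have to be found in the camera images.
- base_mid (a point): Fixed length stop: grey base plate 152 x 360 x 12 mm. Point on the plate's top (12 mm above the bench), in the middle of the work channel and of the plate's length; y along channel and rail (robot's left at yaw 0), x from the channel to the rail, z up. Channel 34 mm wide between steel strips 8 mm high. Parallel rail at x +60 mm, 34 mm wide, 12 mm high, index holes at y +90, +50, +10 mm.
- carriage (a joint): How far the steel carriage has slid along the rail towards -y of base_mid (m): 0 at the +y end; 0.050, 0.090, 0.130 with the pin above the three 12 mm holes; 0.150 at its end. It takes 2 to 3 N to slide and can be pulled along by its T-handle. Saddle 50 x 50 mm, its top 29 mm above the plate; a stop arm 24 mm thick reaches from it across the channel.
- pin_axis (a point): On the carriage: point on the vertical axis of the plunger pin, at the height of the rail's top; axes as base_mid. The pin is 10 mm thick with a round tip and finds a hole within about 2.5 mm of its axis; released beside a hole it rides on the rail and drops in when the carriage is nudged over the hole.
- stop_face (a point): On the carriage: middle of the brass face of the stop arm, over the middle of the channel, 18 mm above the plate, 50 mm to the -y side of the pin axis. The face looks to -y of base_mid, towards the block; axes as base_mid. The stop arm's top is 36 mm above the plate.
- plunger (a joint): Height of the sprung plunger with its T-handle (m): 0 parked (resting in the shallow notch, pin clear of the rail), +0.007 or more when pulled high enough to turn, +0.012 at its upper end, -0.010 with the pin fully home in a hole. The spring pushes down with 3 N when home, 6 N parked, 10 N at the top.
- handle (a joint): Turn of the T-handle about the vertical (rad), growing clockwise as seen from above: 0 parked, 1.31 (75 degrees) over the deep notch, where the T-bar lies parallel to the rail. Can only turn while the plunger is pulled up; the cross pin has about 0.1 rad of play in each notch.
- t_grip (a point): Centre of the red T-bar on top of the plunger, on the plunger's axis: bar 46 mm long, 14 mm thick, 16 mm high, its long axis is this point's y axis. About 94 mm above the bench when parked, 84 mm when home. Free all round; the barrel below it is 33 mm across and ends 22 mm below this point when parked, 12 mm below when home.
- green_tag: Fixed tag with a green cap, 18 mm along the rail, 26 mm high, behind the rail (36 mm from its middle) level with one of the three index holes: the station to set. Origin at its underside, mid-length, so its y along the rail is that of the hole. Its axes are those of base_mid.
- yellow_tag: The same with a yellow cap, at another hole.
- white_tag: The same with a white cap, at another hole.
- block_mid (a point): Centre of the loose dark steel block, 30 mm wide, 60 mm long (its y axis, along the channel), 35 mm high, 0.35 to 0.7 kg. It lies in the channel on the plate's top, near the -y end, with 2 mm of play either side, and stands 27 mm out of the channel. It slides at 2 to 6 N.
- strap: Loose steel clamping strap, 36 x 100 x 16 mm, lying on the bench; not to be disturbed. Origin under its middle.
- centre_punch: Loose centre punch, 120 mm long, 13 mm thick, lying on the bench; not to be disturbed. Origin under its middle.

How it is judged:
On the way:
1. the carriage is locked at the green tag's station, the pin fully home, and the block is not yet against the stop (value of joint plunger below -0.008 m and y of pin_axis in the frame of green_tag between -0.004 and 0.004 m and y of block_mid in the frame of stop_face below -0.034 m), for 0.3 s.
At the end, for the whole second after the job is handed in: The carriage stands at the green tag's station (pin axis within 4 mm of the tag's middle along the rail) with the pin fully home (plunger at least 8 mm below its parked height); the block lies flat in its channel, along it, at rest, with its end within 3 mm of the stop's face (value of joint plunger below -0.008 m and y of pin_axis in the frame of green_tag between -0.004 and 0.004 m and y of block_mid in the frame of stop_face between -0.033 and -0.027 m and x of block_mid in the frame of base_mid between -0.005 and 0.005 m and z of block_mid in the frame of base_mid below 0.021 m and angle between the y axis of block_mid and the y axis of base_mid, either way round below 0.15 rad and linear speed of block below 0.01 m/s); the robot touches nothing.
It fails at once if the clamping strap or the centre punch was moved by more than 30 mm (distance of any of strap, centre_punch from where it was at the start of the episode above 0.03 m).
It fails at once if the T-handle was forced round out of its notch without being pulled up (value of joint handle between 0.25 and 1.05 rad and value of joint plunger below 0.004 m).
It also fails if it takes over 51 s, if anything falls off the work surface, if the arm or the gripper's body presses on something with over 40 N, if the wrist force passes 120 N, or if a joint passes its speed limit or range.

## Working session

There is one attempt and no reset: what is moved stays moved. The work goes in short steps, Python scripts to look and compute and a shell command to move; the robot and the scene stay as the last step left them, time stands still between calls to the robot, and variables do not carry over. Pictures are saved under pics/ and viewed, about 8 in all and at most 12, crops included, and the job is handed in when it is done.

```bash
mkdir -p pics
python3 - <<'E'
from station import arm
import cv2,numpy as np
s=arm.get_state();print({k:np.round(v,3).tolist() for k,v in s.items()})
for n in("top","side"):
    m=arm.camera_model(n);print(n,{k:np.round(v,4).tolist() for k,v in m.items()})
    cv2.imwrite(f"pics/{n}0.png",arm.camera(n)[:,:,::-1])
E
```

```text
{'t': 0.0, 'joint_pos': [1.284, 0.333, -0.065, 1.461, 0.022, 1.35, -0.088], 'dq': [0.001, 0.001, 0.001, 0.0, 0.001, -0.002, 0.001], 'joint_torque': [0.0, -62.325, 0.025, -38.989, -0.061, 0.04, 0.0], 'ee_pos': [0.163, -0.603, 0.201], 'ee_rot': [-3.113, -0.413, 0.0], 'force': [-0.018, -0.123, -0.033], 'wrist_torque': [0.083, -0.014, 0.029], 'gripper_width': 0.087}
top {'fx': 459.2254, 'fy': 459.2254, 'cx': 317.5558, 'cy': 237.8288, 'position': [0.4155, 0.0123, 1.0366], 'rotation': [-2.1346, 2.1994, -0.0874]}
side {'fx': 460.4037, 'fy': 460.4037, 'cx': 317.3529, 'cy': 243.7718, 'position': [1.1517, 0.3048, 0.6909], 'rotation': [-1.3518, -2.1003, 0.9884]}
```

View pics/top0.png

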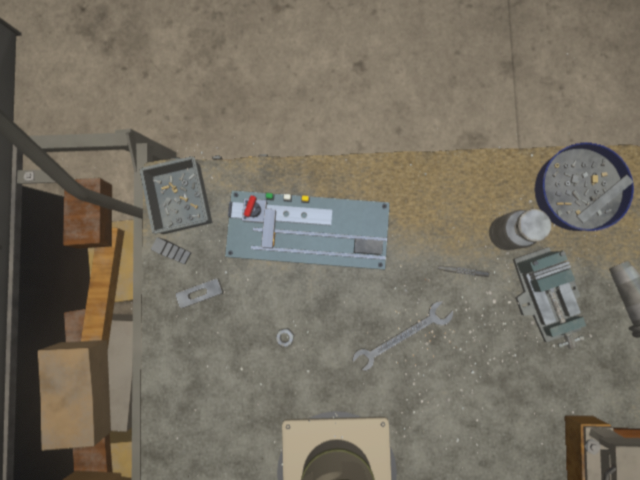

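View pics/side0.png

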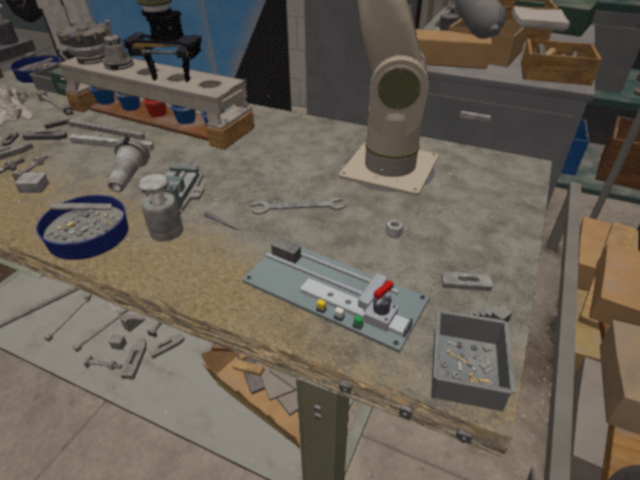

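The top view shows the plate at px (228–388, 192–268), the T-handle at (250,207), the tags green (269,196), white (288,197) and yellow (305,198), and the block at (369,247). The side view agrees: green is the station nearest the +y end. The strap is at (199,292) and the punch at (465,271).

```bash
cat > h.py <<'E'
from station import arm
import cv2,numpy as np
from scipy.spatial.transform import Rotation as R
def ray(n,uv):
    m=arm.camera_model(n);uv=np.atleast_2d(uv).astype(float)
    d=np.c_[(uv[:,0]-m["cx"])/m["fx"],(uv[:,1]-m["cy"])/m["fy"],np.ones(len(uv))]
    r=np.array(m["rotation"]);Rm=R.from_rotvec(r).as_matrix() if r.ndim==1 else r
    return np.array(m["position"]),d@Rm.T
def plane(n,uv,z):
    p,d=ray(n,uv);return p+d*((z-p[2])/d[:,2])[:,None]
def proj(n,P):
    m=arm.camera_model(n);Rm=R.from_rotvec(m["rotation"]).as_matrix()
    c=(np.atleast_2d(P)-m["position"])@Rm;return np.c_[c[:,0]/c[:,2]*m["fx"]+m["cx"],c[:,1]/c[:,2]*m["fy"]+m["cy"]]
def two(u1,u2):
    a,d=ray("top",u1);b,e=ray("side",u2);d=d[0];e=e[0]
    k=np.linalg.lstsq(np.c_[d,-e],b-a,rcond=None)[0];p=a+k[0]*d;q=b+k[1]*e
    return (p+q)/2,np.linalg.norm(p-q)
def blobs(img,lo,hi,roi):
    h=cv2.cvtColor(img,cv2.COLOR_RGB2HSV);x0,y0,x1,y1=roi
    k=cv2.inRange(h,lo,hi);z=np.zeros_like(k);z[y0:y1,x0:x1]=k[y0:y1,x0:x1]
    if lo[0]==0: 
        k2=cv2.inRange(h,(170,lo[1],lo[2]),(180,255,255));z[y0:y1,x0:x1]|=k2[y0:y1,x0:x1]
    c,_=cv2.findContours(z,cv2.RETR_EXTERNAL,cv2.CHAIN_APPROX_NONE)
    return sorted(c,key=cv2.contourArea)[-1]
def cen(c):
    m=cv2.moments(c);return np.array([m["m10"]/m["m00"],m["m01"]/m["m00"]])
E
python3 - <<'E'
from h import *
T=cv2.imread("pics/top0.png")[:,:,::-1].copy();S=cv2.imread("pics/side0.png")[:,:,::-1].copy()
rois={"top":(225,185,395,275),"side":(240,230,435,350)};I={"top":T,"side":S}
for nm,lo,hi in(("red",(0,150,80),(8,255,255)),("green",(45,120,40),(85,255,255)),("yellow",(18,150,120),(32,255,255))):
    c={n:blobs(I[n],lo,hi,rois[n]) for n in I}
    u={n:cen(c[n]) for n in I}
    print(nm,u,[cv2.contourArea(c[n]) for n in I],two(u["top"],u["side"]))
    if nm=="red":
        r=cv2.minAreaRect(c["top"]);print(r,plane("top",cv2.boxPoints(r),.102).round(4))
x0,y0,x1,y1=rois["top"]
c=cv2.resize(T[185:275,222:395],None,fx=4.6,fy=4.6,interpolation=cv2.INTER_CUBIC);cv2.imwrite("pics/tc.png",c[:,:,::-1])
h=cv2.cvtColor(T,cv2.COLOR_RGB2HSV)
print(h[262,300],h[210,360],h[275,300])
E
```

```text
red {'top': array([249.56470588, 205.62941176]), 'side': array([383.32307692, 288.91410256])} [85.0, 130.0] (array([0.57478227, 0.16366899, 0.09711805]), np.float64(0.0030336926916900084))
((249.60000610351562, 205.7000274658203), (5.375871658325195, 19.922346115112305), 18.43494987487793) [[0.5567 0.1734 0.102 ]
 [0.5958 0.1598 0.102 ]
 [0.5919 0.1493 0.102 ]
 [0.5529 0.1629 0.102 ]]
green {'top': array([268.57471264, 195.45977011]), 'side': array([357.91561181, 319.87763713])} [14.5, 39.5] (array([0.60741453, 0.13109939, 0.0319786 ]), np.float64(0.002369414135235265))
yellow {'top': array([304.82170543, 198.00775194]), 'side': array([320.83068783, 303.02645503])} [21.5, 31.5] (array([0.59864057, 0.05099407, 0.03365121]), np.float64(0.003013534631734838))
[ 90  18 125] [ 98  40 145] [ 30  20 115]
```

View pics/tc.png

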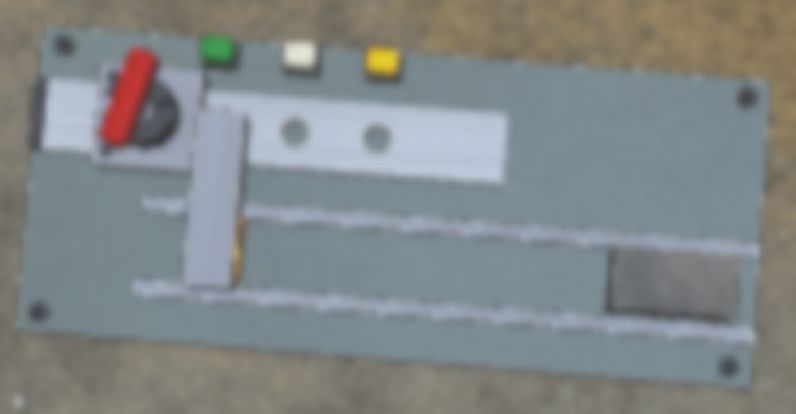

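Run:
```python
from h import *
pc=np.array([[47,27],[770,80],[748,386],[18,328]])/4.6+[222-.4,185-.4]
P=plane("top",pc,.012);print(P.round(4))
print("len",np.linalg.norm(P[0]-P[1]),np.linalg.norm(P[2]-P[3]),np.linalg.norm(P[0]-P[3]),np.linalg.norm(P[1]-P[2]))
yv=(P[0]-P[1]+P[3]-P[2]);yv/=np.linalg.norm(yv);xv=np.array([yv[1],-yv[0],0]);yaw=np.arctan2(-yv[0],yv[1]);print("yaw",yaw)
ctr=P.mean(0);print("ctr",ctr)
def loc(p): d=np.asarray(p)-ctr;return np.array([d@xv,d@yv,p[2]]).round(4)
for n,uv,z in (("holeW",(295,132),.024),("holeY",(377,138),.024)):
    print(n,loc(plane("top",np.array(uv)/4.6+[221.6,184.6],z)[0]))
for n,uv in (("blk",[[609,248],[740,258],[727,322],[609,312]]),):
    b=plane("top",np.array(uv)/4.6+[221.6,184.6],.047);print(n,[loc(q) for q in b],loc(b.mean(0)),b.mean(0))
print("stoparm",[loc(q) for q in plane("top",np.array([[246,112],[235,288],[183,284],[197,106]])/4.6+[221.6,184.6],.048)])
T=cv2.imread("pics/top0.png")[:,:,::-1].copy()
for z in(.098,.102): print("grip",loc(plane("top",[249.56,205.63],z)[0]),plane("top",[249.56,205.63],z))
for n,p in(("green",[.6074,.1311,.032]),("yellow",[.5986,.0510,.0336]),("red2",[.5748,.1637,.097])):print(n,loc(np.array(p)))
s=arm.get_state();Rm=R.from_rotvec(s["ee_rot"]).as_matrix();print(Rm.round(3),s["ee_pos"])
```

```text
[[ 0.6258  0.2156  0.012 ]
 [ 0.5881 -0.1389  0.012 ]
 [ 0.4389 -0.1218  0.012 ]
 [ 0.4776  0.2315  0.012 ]]
len 0.35655705547209593 0.3554250642211806 0.14902835390668528 0.15010255494606234
yaw -0.10747032000318082
ctr [0.53259878 0.04659039 0.012     ]
holeW [0.03   0.0503 0.024 ]
holeY [0.0301 0.0105 0.024 ]
blk [array([-0.0168, -0.1038,  0.047 ]), array([-0.0168, -0.1654,  0.047 ]), array([-0.0473, -0.1613,  0.047 ]), array([-0.0469, -0.106 ,  0.047 ])] [-0.0319 -0.1341  0.047 ] [ 0.4864712 -0.0833247  0.047    ]
stoparm [array([0.0344, 0.072 , 0.048 ]), array([-0.0492,  0.0699,  0.048 ]), array([-0.0492,  0.0945,  0.048 ]), array([0.0355, 0.0954, 0.048 ])]
grip [0.0299 0.1194 0.098 ] [[0.57510017 0.16208791 0.098     ]]
grip [0.0293 0.1187 0.102 ] [[0.57442001 0.16144958 0.102     ]]
green [0.0653 0.092  0.032 ]
yellow [0.0651 0.0115 0.0336]
red2 [0.0294 0.121  0.097 ]
[[ 0.965  0.261 -0.   ]
 [ 0.261 -0.965  0.001]
 [-0.    -0.001 -1.   ]] [ 0.16285386 -0.60300574  0.20154935]
```

Measured values match the given sizes: tags 40 mm apart, holes at +50 and +10, pin at y ≈ +0.120, green hole at ≈ +0.090. So the carriage has to slide about 30 mm. I'll move above the handle with tool x at 158.8° (clockwise turn from the start heading: −2.509 rad).

```bash
python3 -m pendant '{"delta_pos":[[29.8,-31.5,-4],[29.8,-31.5,-4],[29.8,-31.5,-4],[29.8,-31.5,-4],[29.8,-31.5,-4],[29.8,-31.5,-4],[29.8,-31.5,-4],[29.8,-31.5,-4],[59.7,-63.1,-2],[59.7,-63.1,-2],[59.7,-63.1,-2],[59.7,-63.1,-2],[59.7,-63.1,-2],[59.7,-63.1,3],[59.7,-63.1,5],[59.7,-63.1,5],[59.7,-63.1,5],[59.7,-63.1,5],[59.7,-63.1,5],[59.7,-63.1,5]],"delta_rot":[[0,0,-0.18],[0,0,-0.36],[0,0,-0.54],[0,0,-0.72],[0,0,-0.9],[0,0,-1.08],[0,0,-1.26],[0,0,-1.44],[0,0,-1.62],[0,0,-1.8],[0,0,-1.98],[0,0,-2.16],[0,0,-2.34],[0,0,-2.509],[0,0,-2.509],[0,0,-2.509],[0,0,-2.509],[0,0,-2.509],[0,0,-2.509],[0,0,-2.509]]}' 5 50
python3 - <<'E'
from h import *
s=arm.get_state();print(s["t"],s["ee_pos"],s["force"],s["joint_pos"]);Rm=R.from_rotvec(s["ee_rot"]).as_matrix();print(Rm.round(3))
S=arm.camera("side");cv2.imwrite("pics/s1.png",cv2.resize(S[180:360,250:450],None,fx=3.3,fy=3.3)[:,:,::-1])
d=s["ee_pos"];print("err to target xyz",np.array([.5745,.162,.083])-d, "tool",(np.array([.5745,.162,.083])-d)@Rm)
E
```

```text
t: 2.6
ee_pos: [0.5751, 0.1606, 0.153]
ee_rot: [0.578, 3.087, -0.0]
force: [0.3, 0.4, 0.2]
gripper_width: 0.0502
2.6 [0.57510014 0.16058952 0.1529643 ] [0.30292875 0.42205859 0.24627778] [ 0.31268729  0.42682051 -0.84748438  1.57047023  0.32970035  1.29278381
  0.61945427]
[[-0.932  0.362  0.001]
 [ 0.362  0.932 -0.001]
 [-0.001 -0.    -1.   ]]
err to target xyz [-0.00060014  0.00141048 -0.0699643 ] tool [0.00116537 0.00110003 0.06996274]
```

View pics/s1.png

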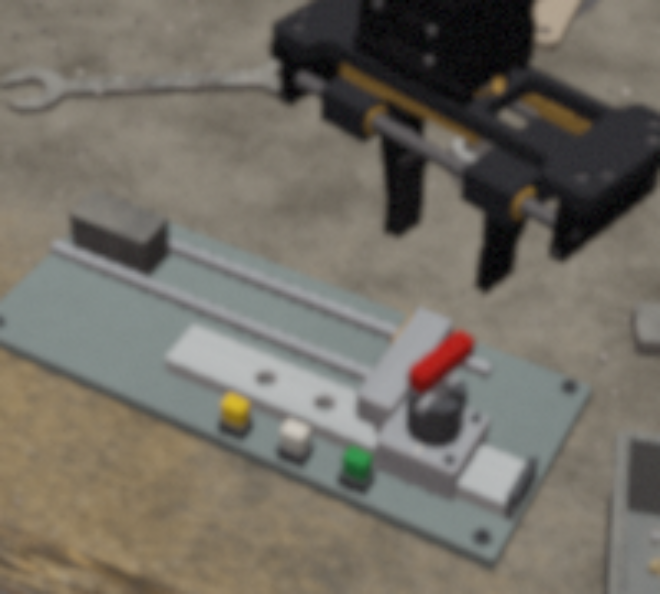

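The fingers straddle the red bar (crop px 385–520), lined up across it. I'll descend and close.

```bash
python3 -m pendant '{"delta_pos":[[0.1,0.1,3.5],[0.1,0.1,5.5],[0.1,0.1,6.9],[0.1,0.1,6.9],[0.1,0.1,6.9],[0.1,0.1,6.9]],"delta_rot":[[0,0,0],[0,0,0],[0,0,0],[0,0,0],[0,0,0],[0,0,0]]}' 5 50
python3 -m pendant '{"delta_pos":[[0,0,0],[0,0,0],[0,0,0],[0,0,0],[0,0,0],[0,0,0]],"delta_rot":[[0,0,0],[0,0,0],[0,0,0],[0,0,0],[0,0,0],[0,0,0]]}' 0.8 50
python3 - <<'E'
from h import *
s=arm.get_state();Rm=R.from_rotvec(s["ee_rot"]).as_matrix();print(s["force"],s["wrist_torque"])
yv=np.array([.1073,.9942,0]);print("30mm -y in tool cm",(-3*yv)@Rm, "pin loc y", (s["ee_pos"]-[.5326,.0466,0])@yv)
E
```

```text
t: 3.4
ee_pos: [0.5748, 0.1629, 0.0841]
ee_rot: [0.576, 3.087, 0.001]
force: [0.5, -0.5, 0.7]
gripper_width: 0.0501
t: 4.15
ee_pos: [0.5742, 0.1628, 0.0832]
ee_rot: [-0.576, -3.088, 0.0]
force: [-0.2, -0.7, -0.1]
gripper_width: 0.0088
[-0.21374998 -0.73469276 -0.09389205] [ 0.07548856 -0.13825962  0.02455629]
30mm -y in tool cm [-7.74853977e-01 -2.89812417e+00  7.94135902e-05] pin loc y 0.11996159256741257
```

The opening is 8.8 mm and the bar is 14 mm thick, so the jaws may have missed it. I'll check.

Run:
```python
from h import *
S=arm.camera("side");T=arm.camera("top");s=arm.get_state();print(s["gripper_width"])
a=cv2.resize(S[220:340,320:440],(480,480));b=cv2.resize(T[170:250,215:295],(320,480)) if 0 else cv2.resize(T[165:245,220:273],(318,480))
cv2.imwrite("pics/s2.png",np.hstack([a,b])[:,:,::-1])
c=blobs(S,(0,150,60),(8,255,255),(240,230,435,350));print("red side",cen(c),cv2.boundingRect(c),cv2.contourArea(c))
P=s["ee_pos"]+[0,0,.011];print("grasp proj",proj("side",P),proj("top",P))
```

```text
0.00825543557824352
red side [379.23097113 291.99475066] (375, 285, 10, 14) 63.5
grasp proj [[381.94814854 289.70249192]] [[249.54239663 206.34771797]]
```

View pics/s2.png

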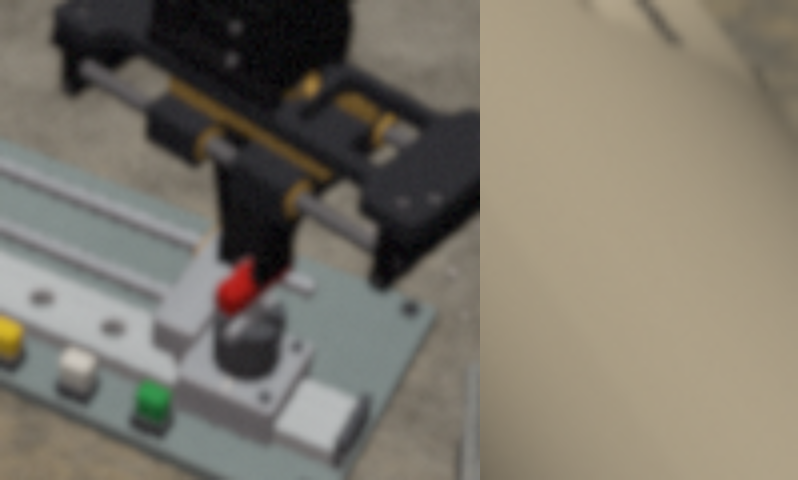

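It looks gripped, with red showing on both sides of the fingers (crop 240,285 and 285,272). I'll command it fully closed and see where the fingers stop.

```bash
python3 -m pendant '{"delta_pos":[[0,0,0],[0,0,0],[0,0,0]],"delta_rot":[[0,0,0],[0,0,0],[0,0,0]]}' 0 50
python3 -m pendant '{"delta_pos":[[-0.13,-0.48,0],[-0.26,-0.97,0],[-0.26,-0.97,0]],"delta_rot":[[0,0,0],[0,0,0],[0,0,0]]}'
python3 - <<'E'
from h import *
S=arm.camera("side")
c=blobs(S,(0,150,60),(8,255,255),(240,230,435,350));print("red side",cen(c),cv2.boundingRect(c),cv2.contourArea(c))
print(arm.get_state()["force"])
E
```

```text
t: 4.62
ee_pos: [0.5742, 0.1627, 0.0832]
ee_rot: [0.576, 3.088, -0.0]
force: [-0.1, 0.0, 0.7]
gripper_width: 0.0003
t: 5.0
ee_pos: [0.5733, 0.1519, 0.0832]
ee_rot: [0.578, 3.088, -0.001]
force: [-0.1, 0.2, 0.1]
gripper_width: 0.0004
red side [383.05747126 288.58390805] (375, 281, 18, 18) 145.0
[-0.30049586  0.61888107  0.06142471]
```

The jaws closed on nothing and the carriage did not move. I'll compare where the fingertips appear with where they should project.

Run:
```python
from h import *
S=arm.camera("side");s=arm.get_state();p=s["ee_pos"]
Rm=R.from_rotvec(s["ee_rot"]).as_matrix()
pts={"tip":p+Rm@[0,0,.008],"tcp":p,"back50":p-Rm@[0,0,.05],"barparked":np.array([.5745,.1625,.094])}
x0,y0=330,190;f=6
im=cv2.resize(S[y0:y0+100,x0:x0+120],None,fx=f,fy=f,interpolation=cv2.INTER_CUBIC)
for (k,v),col in zip(pts.items(),((0,255,0),(0,255,255),(255,0,255),(255,255,255))):
    u=proj("side",v)[0];print(k,v,u,proj("top",v)[0]);q=tuple(int(t) for t in (u-[x0,y0]+.5)*f);cv2.drawMarker(im,q,col,0,14,2)
cv2.imwrite("pics/s3.png",im[:,:,::-1])
```

```text
tip [0.57321058 0.15257051 0.0752837 ] [375.99375558 294.94957224] [255.78781593 208.11906188]
tcp [0.57320956 0.1525712  0.0832837 ] [376.31858469 291.90148191] [255.2230643  207.51939329]
back50 [0.57320314 0.15257554 0.1332837 ] [378.44204522 271.9756216 ] [251.47078871 203.53512532]
barparked [0.5745 0.1625 0.094 ] [381.75832766 289.84139858] [249.67798135 206.23522962]
```

View pics/s3.png

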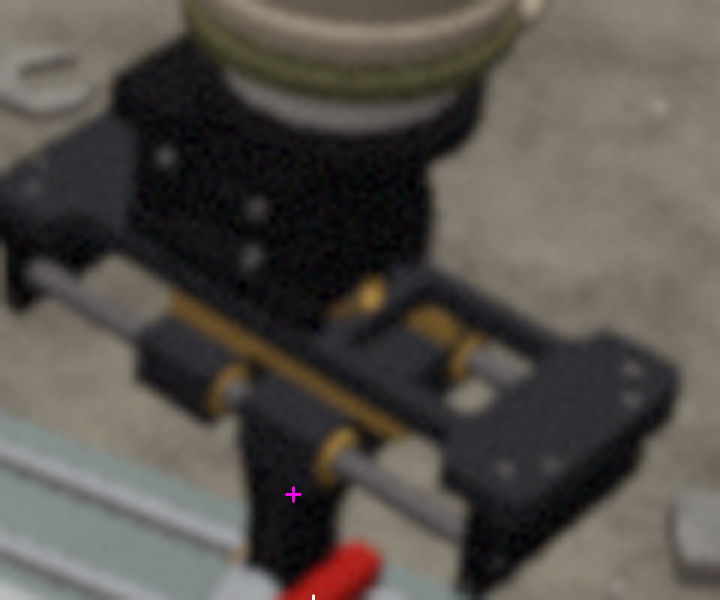

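Run:
```python
from h import *
S=arm.camera("side");s=arm.get_state();p=s["ee_pos"];print(p,s["gripper_width"])
x0,y0=345,255;f=10
im=cv2.resize(S[y0:y0+60,x0:x0+70],None,fx=f,fy=f,interpolation=cv2.INTER_CUBIC)
for v,col in ((p-[0,0,.008],(0,255,0)),(p,(0,255,255)),(p+[0,0,.011],(255,0,255))):
    q=tuple(int(t) for t in (proj("side",v)[0]-[x0,y0]+.5)*f);cv2.drawMarker(im,q,col,0,14,2)
cv2.imwrite("pics/s4.png",im[:,:,::-1])
```

```text
[0.57317444 0.15279337 0.0832835 ] 0.0002616312933857751
```

View pics/s4.png

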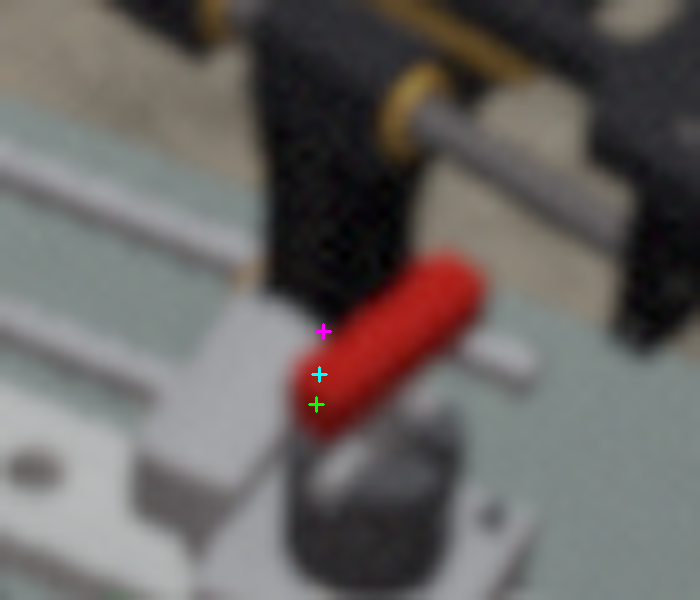

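Run:
```python
from h import *
for p,w,rv in (((.1629,-.603,.2015),.0435,[-3.113,-.413,0]),((.5751,.1606,.153),.025,[.578,3.087,0])):
    Rm=R.from_rotvec(rv).as_matrix();p=np.array(p)
    for sg in(-1,1):
        for zz in(.008,-.015):print(sg,zz,proj("side",p+Rm@[0,sg*w,zz]))
S=cv2.imread("pics/side0.png");g=S.max(2);print(g[40:100:3,150:162:2].tolist())
S=cv2.imread("pics/s1.png");g=S.max(2)
for c in (390,400,410,480,490,500):print(c,[int(v) for v in g[180:320:6,c]])
```

```text
-1 0.008 [[187.46480687  90.76247766]]
-1 -0.015 [[185.8970033   82.65492013]]
1 0.008 [[158.39746617  89.0620132 ]]
1 -0.015 [[156.51221335  81.00768663]]
-1 0.008 [[372.02239857 262.14929051]]
-1 -0.015 [[372.9394712  252.28511777]]
1 0.008 [[394.39719468 276.19230485]]
1 -0.015 [[395.77585031 266.24157312]]
[[27, 25, 18, 13, 20, 22], [59, 56, 58, 45, 48, 50], [71, 81, 77, 74, 78, 79], [45, 70, 93, 96, 95, 104], [54, 60, 59, 61, 63, 68], [30, 89, 99, 100, 96, 97], [21, 74, 100, 101, 100, 99], [22, 32, 66, 97, 98, 99], [15, 20, 88, 135, 130, 124], [20, 17, 41, 126, 145, 146], [31, 18, 20, 61, 114, 138], [67, 22, 21, 69, 138, 147], [126, 45, 17, 43, 133, 146], [146, 101, 51, 95, 141, 144], [143, 147, 146, 148, 150, 148], [89, 96, 101, 113, 120, 129], [82, 88, 87, 86, 86, 86], [91, 95, 92, 91, 93, 92], [94, 92, 95, 95, 94, 93], [93, 95, 94, 93, 93, 96]]
390 [21, 21, 27, 31, 30, 26, 27, 22, 28, 85, 127, 134, 138, 138, 139, 132, 124, 117, 121, 131, 137, 134, 137, 138]
400 [20, 22, 20, 23, 19, 19, 23, 23, 23, 66, 122, 135, 140, 138, 135, 129, 122, 120, 119, 126, 136, 141, 136, 137]
410 [17, 18, 19, 17, 20, 15, 19, 26, 78, 125, 137, 136, 138, 136, 134, 133, 128, 129, 132, 129, 135, 140, 147, 157]
480 [40, 28, 27, 28, 34, 85, 117, 119, 118, 114, 116, 104, 82, 66, 55, 44, 37, 31, 69, 117, 132, 132, 132, 133]
490 [48, 37, 27, 26, 27, 27, 27, 19, 15, 17, 15, 16, 13, 16, 14, 11, 15, 19, 68, 120, 136, 130, 129, 124]
500 [50, 43, 34, 27, 26, 26, 28, 23, 10, 12, 13, 12, 5, 12, 14, 14, 26, 83, 129, 137, 130, 127, 130, 132]
```

In both free poses the fingertips appear about 24 mm higher than the reported TCP implies. The jaws therefore closed just above the bar. I'll go back up, open, re-centre and descend further, watching the contact force.

```bash
python3 -m pendant '{"delta_pos":[[0,0,-2],[0,0,-2],[0.26,0.97,-2],[0.26,0.97,-2],[0.26,0.97,0],[0.26,0.97,1.0],[0.26,0.97,1.6],[0.26,0.97,1.9],[0.26,0.97,1.9]],"delta_rot":[[0,0,0],[0,0,0],[0,0,0],[0,0,0],[0,0,0],[0,0,0],[0,0,0],[0,0,0],[0,0,0]]}' 5 50
python3 - <<'E'
from h import *
S=arm.camera("side");s=arm.get_state();p=s["ee_pos"];print(s["t"],p,s["gripper_width"],s["force"])
x0,y0=345,240;f=9
im=cv2.resize(S[y0:y0+65,x0:x0+75],None,fx=f,fy=f,interpolation=cv2.INTER_CUBIC)
cv2.imwrite("pics/s5.png",im[:,:,::-1])
E
```

```text
t: 6.28
ee_pos: [0.5743, 0.1628, 0.0642]
ee_rot: [0.576, 3.088, 0.0]
force: [0.1, 0.1, -0.2]
gripper_width: 0.0498
6.325 [0.57440942 0.1627851  0.06445516] 0.04966599078689823 [0.08341795 0.373385   0.07929114]
```

View pics/s5.png

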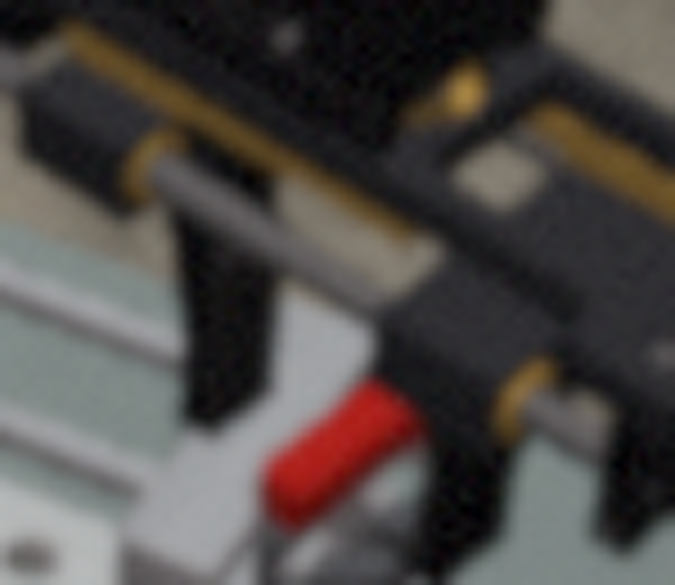

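The bar (crop 345,455) now sits between the two fingers, whose tips are at (210,430) and (460,575). Closing.

```bash
python3 -m pendant '{"delta_pos":[[0,0,0],[0,0,0],[0,0,0],[0,0,0],[0,0,0],[0,0,0],[0,0,0]],"delta_rot":[[0,0,0],[0,0,0],[0,0,0],[0,0,0],[0,0,0],[0,0,0],[0,0,0]]}' 0 50
```

```text
t: 7.2
ee_pos: [0.5744, 0.1628, 0.0643]
ee_rot: [0.576, 3.088, 0.0]
force: [1.1, -0.2, -0.1]
gripper_width: 0.0131
```

Gripped at 13 mm. Sliding 29.5 mm towards green.

```bash
python3 -m pendant '{"delta_pos":[[-0.13,-0.48,0],[-0.26,-0.97,0],[-0.39,-1.45,0],[-0.52,-1.93,0],[-0.65,-2.41,0],[-0.76,-2.85,0],[-0.76,-2.85,0],[-0.76,-2.85,0]],"delta_rot":[[0,0,0],[0,0,0],[0,0,0],[0,0,0],[0,0,0],[0,0,0],[0,0,0],[0,0,0]]}'
python3 -m pendant '{"delta_pos":[[0,0,-0.4],[0,0,-0.8],[0,0,-1.0],[0,0,-1.0],[0,0,-1.0]],"delta_rot":[[0,0,0],[0,0,0],[0,0,0],[0,0,0],[0,0,0]]}'
python3 - <<'E'
from h import *
S=arm.camera("side");s=arm.get_state();c=blobs(S,(0,150,60),(8,255,255),(240,210,435,350));print(cen(c),cv2.boundingRect(c))
yv=np.array([.1073,.9942,0]);print((s["ee_pos"]-[.5326,.0466,0])@yv,s["force"],s["wrist_torque"],proj("side",[s["ee_pos"]+[0,0,.03],s["ee_pos"]+[0,0,.02]]))
E
```

```text
t: 8.2
ee_pos: [0.571, 0.1325, 0.0642]
ee_rot: [-0.577, -3.088, 0.002]
force: [0.0, -1.8, 2.7]
gripper_width: 0.0137
t: 8.82
ee_pos: [0.571, 0.1332, 0.074]
ee_rot: [-0.576, -3.088, 0.0]
force: [2.9, -1.9, -10.1]
gripper_width: 0.0136
[364.28937729 280.68498168] (359, 274, 11, 15)
0.09031076039242757 [  3.84873253  -2.63836524 -10.59039385] [-0.48521772 -1.13754404  0.01748435] [[367.48488849 279.94181533]
 [367.1447513  283.86165324]]
```

The −10 N reading matches the spring near its top, so the plunger is pulled. Turning clockwise.

```bash
python3 -m pendant '{"delta_pos":[[0,0,0],[0,0,0],[0,0,0],[0,0,0],[0,0,0],[0,0,0],[0,0,0],[0,0,0],[0,0,0],[0,0,0],[0,0,0]],"delta_rot":[[0,0,0.15],[0,0,0.3],[0,0,0.45],[0,0,0.6],[0,0,0.75],[0,0,0.9],[0,0,1.05],[0,0,1.2],[0,0,1.31],[0,0,1.31],[0,0,1.31]]}'
python3 - <<'E'
from h import *
s=arm.get_state()
yv=np.array([.1073,.9942,0]);print((s["ee_pos"]-[.5326,.0466,0])@yv,s["force"],s["wrist_torque"],R.from_rotvec(s["ee_rot"]).as_matrix().round(3))
E
```

```text
t: 10.25
ee_pos: [0.5699, 0.1339, 0.0737]
ee_rot: [-2.334, -2.101, 0.002]
force: [-3.1, -1.0, -10.9]
gripper_width: 0.0136
0.09075602052091347 [ -3.10950074  -1.04143315 -10.9159452 ] [-0.23532046  0.51265998  0.00365037] [[ 0.105  0.995 -0.002]
 [ 0.995 -0.105  0.   ]
 [-0.    -0.002 -1.   ]]
```

```bash
python3 -m pendant '{"delta_pos":[[0,0,0.4],[0,0,0.8],[0,0,1.0],[0,0,1.0],[0,0,1.0]],"delta_rot":[[0,0,0],[0,0,0],[0,0,0],[0,0,0],[0,0,0]]}'
python3 -m pendant '{"delta_pos":[[0,0,0],[0,0,0],[0,0,0],[0,0,0]],"delta_rot":[[0,0,0],[0,0,0],[0,0,0],[0,0,0]]}' 4 50
python3 - <<'E'
from h import *
S=arm.camera("side");s=arm.get_state();print(s["force"],s["ee_pos"])
c=blobs(S,(0,150,60),(8,255,255),(240,210,435,350));print(cen(c),cv2.boundingRect(c))
for z in(.084,.094):print(z,proj("side",[.570,.1338,z]))
x0,y0=325,245;f=9
cv2.imwrite("pics/s6.png",cv2.resize(S[y0:y0+65,x0:x0+75],None,fx=f,fy=f,interpolation=cv2.INTER_CUBIC)[:,:,::-1])
E
```

```text
t: 10.88
ee_pos: [0.57, 0.1339, 0.0638]
ee_rot: [-2.335, -2.099, 0.002]
force: [-4.3, -0.2, -7.7]
gripper_width: 0.0137
t: 11.38
ee_pos: [0.5716, 0.1335, 0.0647]
ee_rot: [2.338, 2.098, 0.002]
force: [-0.5, 0.2, -0.1]
gripper_width: 0.0385
[-0.37583423  0.87461565 -0.62704719] [0.57138096 0.13353239 0.06451588]
[374.02614379 289.10675381] (369, 284, 12, 11)
0.084 [[367.24735175 287.46942545]]
0.094 [[367.58546772 283.60932147]]
```

View pics/s6.png

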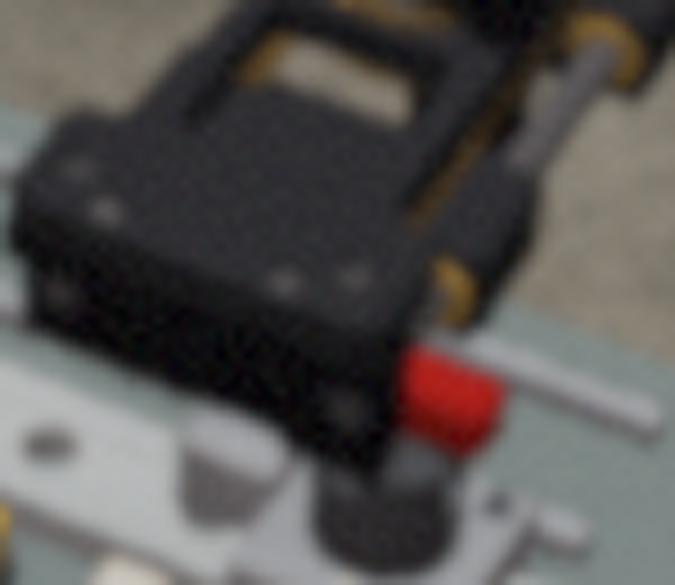

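The handle is parallel to the rail and released; the bar (crop 450,400) is partly hidden. I'll retreat above the block to check the pin in a clear view.

```bash
python3 -m pendant '{"delta_pos":[[0,0,-3],[0,0,-6],[0,0,-9],[-6,-1.6,-9],[-12,-3.2,-9],[-18,-4.8,-9],[-22.45,-5.98,-9],[-22.45,-5.98,-6],[-22.45,-5.98,-4],[-22.45,-5.98,-4],[-22.45,-5.98,-4]],"delta_rot":[[0,0,0],[0,0,0],[0,0,0],[0,0,0],[0,0,0],[0,0,0],[0,0,0],[0,0,0],[0,0,0],[0,0,0],[0,0,0]]}' 5 40
python3 - <<'E'
from h import *
S=arm.camera("side");T=arm.camera("top");s=arm.get_state();p=s["ee_pos"];print(p,s["force"])
c=blobs(S,(0,150,60),(8,255,255),(240,210,435,350));d=blobs(T,(0,150,60),(8,255,255),(225,185,395,275));print(cen(c),cen(d),cv2.boundingRect(c),cv2.boundingRect(d),two(cen(d),cen(c)))
r=cv2.minAreaRect(d);print(r)
a=cv2.resize(S[220:350,240:440],None,fx=4,fy=4);
Rm=R.from_rotvec(s["ee_rot"]).as_matrix()
for sg in(-1,1):print("tip pred raw/ +24mm",proj("side",p+Rm@[0,sg*.025,.008])[0],proj("side",p+Rm@[0,sg*.025,-.016])[0])
cv2.imwrite("pics/s7.png",a[:,:,::-1])
E
```

```text
t: 12.8
ee_pos: [0.488, -0.0832, 0.1052]
ee_rot: [2.337, 2.098, 0.001]
force: [0.6, -0.4, 1.3]
gripper_width: 0.0498
[ 0.48811676 -0.08328804  0.10527123] [-0.91267909 -0.37182381 -0.18321121]
[369.23154362 287.34116331] [263.70488323 207.48195329] (358, 281, 23, 14) (254, 205, 20, 6) (array([0.5715476 , 0.13604735, 0.08671736]), np.float64(0.003744771243457582))
((263.5, 207.5), (5.0, 19.0), 90.0)
tip pred raw/ +24mm [290.06408728 221.21147059] [289.5572685  212.09497423]
tip pred raw/ +24mm [276.71914001 233.78955238] [275.97554528 224.55937881]
```

View pics/s7.png

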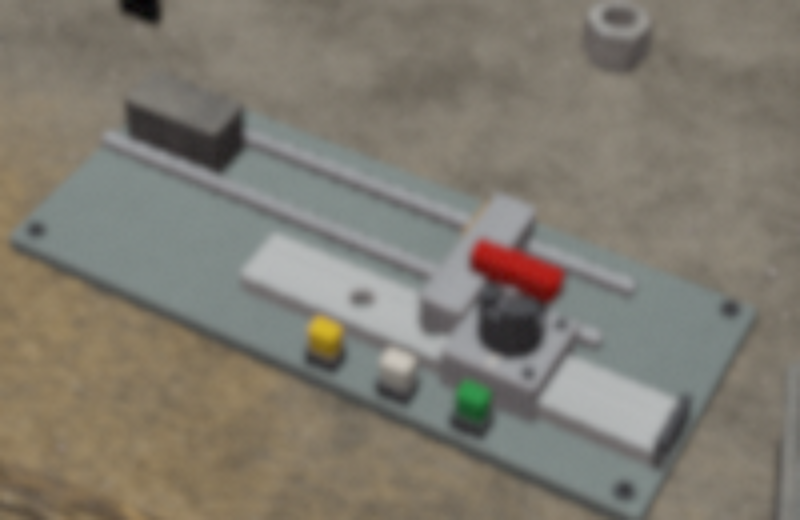

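The bar has dropped 10 mm (two-view height 0.0867 against 0.0971 parked) and lies along the rail beside the green tag, so the pin is home. The fingertip at px (275,225) confirms the 24 mm tip offset. Descending astride the block with tips about 10 mm above the strips.

```bash
python3 -m pendant '{"delta_pos":[[0,0,4],[0,0,6.5],[0,0,8.2],[0,0,9.1],[0,0,9.1],[0,0,9.1]],"delta_rot":[[0,0,0],[0,0,0],[0,0,0],[0,0,0],[0,0,0],[0,0,0]]}' 5 25
python3 -m pendant '{"delta_pos":[[0,0,0],[0,0,0],[0,0,0],[0,0,0],[0,0,0]],"delta_rot":[[0,0,0],[0,0,0],[0,0,0],[0,0,0],[0,0,0]]}' 2.0 25
```

```text
t: 13.65
ee_pos: [0.4881, -0.0834, 0.0141]
ee_rot: [2.337, 2.097, 0.001]
force: [-0.6, 0.3, 0.0]
gripper_width: 0.0503
t: 14.28
ee_pos: [0.487, -0.0834, 0.0133]
ee_rot: [-2.338, -2.098, 0.001]
force: [-4.8, 1.4, 6.3]
gripper_width: 0.0296
```

```bash
python3 -m pendant '{"delta_pos":[[1,0,0],[2.5,0,0],[4,0,0],[5.5,0,0],[7,0,0],[8.5,0,0],[10,0,0],[11.5,0,0],[12.5,0,0],[13.2,0,0],[13.5,0,0],[13.5,0,0],[13.5,0,0]],"delta_rot":[[0,0,0],[0,0,0],[0,0,0],[0,0,0],[0,0,0],[0,0,0],[0,0,0],[0,0,0],[0,0,0],[0,0,0],[0,0,0],[0,0,0],[0,0,0]]}'
python3 -m pendant '{"delta_pos":[[0.2,0,0],[0.4,0,0],[0.6,0,0],[0.6,0,0]],"delta_rot":[[0,0,0],[0,0,0],[0,0,0],[0,0,0]]}'
```

```text
t: 15.9
ee_pos: [0.5021, 0.0513, 0.0134]
ee_rot: [-2.338, -2.098, -0.001]
force: [-0.7, -1.3, 4.6]
gripper_width: 0.0297
t: 16.4
ee_pos: [0.5028, 0.0563, 0.0134]
ee_rot: [2.338, 2.097, -0.0]
force: [0.1, -4.4, 5.4]
gripper_width: 0.0297
```

```bash
python3 -m pendant '{"delta_pos":[[0.1,0,0],[0.2,0,0],[0.3,0,0],[0.3,0,0]],"delta_rot":[[0,0,0],[0,0,0],[0,0,0],[0,0,0]]}'
python3 -m pendant '{"delta_pos":[[0.1,0,0],[0.2,0,0],[0.3,0,0],[0.3,0,0]],"delta_rot":[[0,0,0],[0,0,0],[0,0,0],[0,0,0]]}'
python3 -m pendant '{"delta_pos":[[0.1,0,0],[0.2,0,0],[0.2,0,0],[0.2,0,0]],"delta_rot":[[0,0,0],[0,0,0],[0,0,0],[0,0,0]]}'
```

```text
t: 16.9
ee_pos: [0.503, 0.0591, 0.0133]
ee_rot: [2.338, 2.097, -0.001]
force: [-1.4, -4.7, 6.2]
gripper_width: 0.0298
t: 17.4
ee_pos: [0.5034, 0.062, 0.0134]
ee_rot: [2.338, 2.097, -0.001]
force: [-0.1, -5.7, 5.8]
gripper_width: 0.0298
t: 17.9
ee_pos: [0.5035, 0.0634, 0.0133]
ee_rot: [2.339, 2.096, -0.002]
force: [-1.2, -8.5, 7.4]
gripper_width: 0.0301
```

```bash
python3 -m pendant '{"delta_pos":[[0.1,0,0],[0.2,0,0],[0.2,0,0],[0.2,0,0]],"delta_rot":[[0,0,0],[0,0,0],[0,0,0],[0,0,0]]}'
python3 -m pendant '{"delta_pos":[[0.1,0,0],[0.2,0,0],[0.2,0,0],[0.2,0,0]],"delta_rot":[[0,0,0],[0,0,0],[0,0,0],[0,0,0]]}'
```

```text
t: 18.4
ee_pos: [0.5036, 0.0638, 0.0133]
ee_rot: [2.339, 2.094, -0.004]
force: [-3.0, -12.5, 10.6]
gripper_width: 0.03
t: 18.9
ee_pos: [0.5036, 0.0641, 0.0133]
ee_rot: [2.339, 2.092, -0.007]
force: [-4.4, -18.3, 12.2]
gripper_width: 0.0296
```

The block is against the stop: movement stalled at 18 N. I'll relax most of the push, open and lift away.

```bash
python3 -m pendant '{"delta_pos":[[-0.15,0,0],[-0.3,0,0],[-0.3,0,0]],"delta_rot":[[0,0,0],[0,0,0],[0,0,0]]}'
python3 -m pendant '{"delta_pos":[[-0.3,0,0],[-0.3,0,0],[-0.3,0,0],[-0.3,0,0]],"delta_rot":[[0,0,0],[0,0,0],[0,0,0],[0,0,0]]}' 5 25
python3 -m pendant '{"delta_pos":[[0,0,-2],[0,0,-5],[0,0,-10],[-5,0,-14],[-11,-3,-14],[-17,-6,-14],[-23,-9,-14],[-23,-9,-14],[-23,-9,-14]],"delta_rot":[[0,0,0],[0,0,0],[0,0,0],[0,0,0],[0,0,0],[0,0,0],[0,0,0],[0,0,0],[0,0,0]]}'
python3 - <<'E'
from h import *
S=arm.camera("side");T=arm.camera("top");s=arm.get_state();print(s["t"],s["force"])
c=blobs(S,(0,150,60),(8,255,255),(240,210,435,350));d=blobs(T,(0,150,60),(8,255,255),(225,185,395,275));print(cen(c),cen(d),two(cen(d),cen(c)))
a=cv2.resize(S[240:340,300:410],(440,400),interpolation=cv2.INTER_CUBIC);b=cv2.resize(T[185:275,225:310],(378,400),interpolation=cv2.INTER_CUBIC)
cv2.imwrite("pics/s8.png",np.hstack([a,b])[:,:,::-1]);cv2.imwrite("pics/topend.png",T[:,:,::-1])
E
```

```text
t: 19.27
ee_pos: [0.5036, 0.0641, 0.0133]
ee_rot: [2.339, 2.096, -0.002]
force: [-1.3, -8.5, 7.5]
gripper_width: 0.0297
t: 19.77
ee_pos: [0.5032, 0.0632, 0.0132]
ee_rot: [-2.337, -2.099, -0.0]
force: [-1.4, 0.3, 0.3]
gripper_width: 0.0492
t: 20.9
ee_pos: [0.389, -0.1563, 0.1534]
ee_rot: [2.339, 2.096, 0.0]
force: [0.8, 1.4, 0.3]
gripper_width: 0.0504
21.0 [-0.14242698  1.58574151 -0.14560775]
[369.59371493 287.40740741] [263.58909853 207.4884696 ] (array([0.5714798 , 0.13650037, 0.08667431]), np.float64(0.004175065686483609))
```

View pics/s8.png

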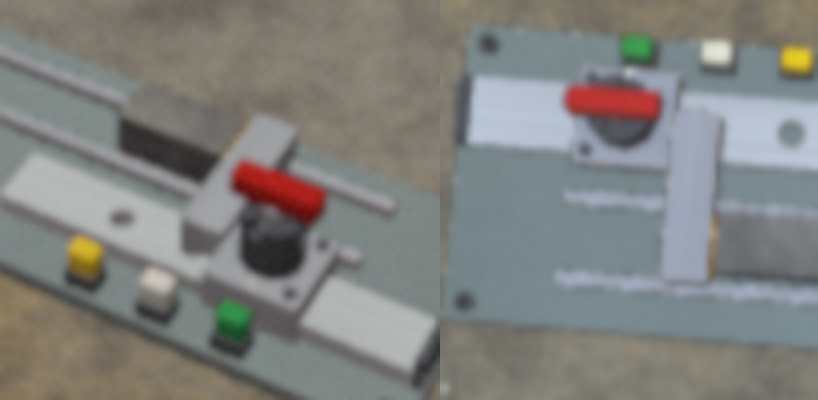

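The last view shows the block end at the brass face (px 714,245 in the crop). The bar is along the rail beside the green tag, and its height is unchanged, so the pin is still home. The strap and punch were never approached. Handing in.

Run:
```python
from h import *
a=cv2.imread("pics/top0.png").astype(int);b=cv2.imread("pics/topend.png").astype(int)
for n,(x0,y0,x1,y1) in {"strap":(170,270,230,312),"punch":(435,260,495,282)}.items():
    print(n,np.abs(a-b)[y0:y1,x0:x1].mean())
print(arm.job_done())
```

```text
strap 0.4816137566137566
punch 39.16388888888889
the job is handed in; nothing more can be done
None
```

I set the stop at the green station and slid the block up against it, then handed the job in at about 21 s of the 51 s allowed. No verdict was reported.

**What I did**
- The first grasp closed on nothing because the fingertips sit about 24 mm higher than the reported tool position implies. I opened, went lower and gripped the T-bar.
- I slid the carriage about 30 mm to the green station. I then pulled the plunger up (about 10 N), turned the handle 75° clockwise and released it.
- I gripped the block, slid it until it stalled against the stop at 18 N, eased off, opened the gripper and backed away.

**Last checks**
- **Pin:** the T-bar stands at 0.0867 m, against 0.0971 m when parked. That is a drop of about 10 mm, so the pin is home. It reads the same before and after the block push.
- **Station:** the pin measures about 1–2 mm from the tag's middle along the rail, level with the green tag in both views.
- **Block:** its end is at the brass face. A thin brass line, about 1 px or 2 mm, still shows there in the top view. I took this as the face seen at an angle, because the block stalled on contact and was still being pushed towards the stop when I let go.
- **Robot:** it was clear of everything at the end.
- **Strap:** its patch in the top picture is unchanged.
- **Punch (not confirmed):** its patch differed strongly from the first picture, and I handed in without looking into it. The arm probably covered that spot. I saw no sign of touching it, and no move was planned near it.

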